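Hold a vee block against the sprung stop for fastening

ROBOT

A 6-joint arm with a two-finger parallel gripper is mounted at the origin on a cart in front of the work surface, level with it; the furniture and walls round the work are solid. World frame = base frame: x ahead of the robot, y to its left, z up, the work surface at z = 0. Lengths are in m, angles in rad, forces in N, time in s.
With the tool pointing down it reaches from about 0.3 to 0.875 m from the base axis. Payload 6.4 kg.
Tool frame: the origin (TCP) lies midway between the tips of the shut fingers; the grasp point (between the pads) lies 19 mm behind it; z points along the fingers, y is the direction in which the jaws open and shut (so a half turn about z gives the same grasp; the last joint's range is limited). The gripper opens to 88 mm and grips with 3 to 60 N. Pads are 18 mm wide; open, the fingers measure 123 mm over their backs; the gripper's body (75 mm by 187 mm) begins 45 mm behind the grasp point.
Start: joints at [-1.321, 0.181, 1.607, -0, 1.354, -0.206], TCP at [0.253, -0.516, 0.239] pointing down, gripper open.
Joint ranges: [-2.99, 2.99], [-0.89, 2.07], [0.3, 2.58], [-1.14, 4.28], [0, 2.63], [-3.12, 3.12]. Speed limits (rad/s): [2.57, 2.57, 3.01, 3.14, 3.14, 3.14].

INTERFACE

Orientations are given as a unit quaternion [w, x, y, z].
In Python, from rig import arm, viewer gives the robot as it stands.
- The arm moves only by the tool send_rows, never from a script. Its argument "increments" is one flat list of numbers, 5 for each row, row after row: the finger opening in mm, from 0 to 88.1, then the shift along the tool's x, y, z scaled (see below), then the turn about the tool's z scaled (see below). A call has 1 to 20 rows; each row is the pose to reach, as a shift and turn from the pose commanded when the call began, along the tool's axes at that moment, turning the shorter way round; what a row does not reach only later rows make up. The controller multiplies each number of a shift by 120 mm and each number of a turn by 360 degrees. A row lasts 1/12 s, in which the tool goes at most 41.7 mm and 7.16 degrees, less where a joint would pass 70% of its speed; a pose out of reach is approached as far as the arm can. A call with a number of a shift or a turn outside -1 to 1 is refused whole. A call with a gripper value outside its range is refused whole. The fingers move at their own pace and stop on an object; "force" is the grip in N (left out, the last holds). Time passes only in rows, so rows that repeat a pose let the fingers close. It gives the time, the measured TCP pose, the force and the opening at its end, in the units of the state.
- arm.get_state(): the state, without advancing time (a new reading comes with each control period).
- viewer.snapshot(name): name is "scene" or "top" or "wrist"; returns the picture (400x640x3 uint8, red, green, blue); there is no depth.
- viewer.get_calibration(name): a dict with "fx", "fy", "cx", "cy" (pixels), "T" (4x4, takes a point from camera to world coordinates); the wrist camera has in their place "mount" (4x4, takes a point from camera to tool coordinates, whose origin is the TCP and whose axes are the flange's). Camera axes: x right, y down, z forward; pixel columns grow to the right and rows downward; lengths in m; the calibration is good to about 2 mm. The wrist camera is an equidistant fisheye: a pixel r from the principal point sees the ray r / f radians off the axis. A picture is of the moment at which its call begins: read the wrist's pose just before it. get_calibration takes no time and is no camera call.
- arm.hand_in(): hands the job in, once; it reports no verdict.
The state is a dict: "time_s": time; "joints": joint angles; "joint_vel": joint speeds; "tau": joint torques, N m; "tcp_pos": TCP position; "tcp_rot": TCP orientation; "wrist_force": force on the tool from outside, world axes, zero at the start; "moment": the same for the moment, N m; "grip_width": finger opening in m.
Only numpy, scipy, OpenCV 4.12 (cv2) and the standard library are available. Lean on these libraries where they do the work, as an engineer would, in place of code of your own. Each camera call takes 0.05 s, during which the arm holds its last target. There are 200 camera calls.

TASK

Set the vee block upright in the channel of the fixture, its 45 mm length along the two low rails and between them and short of the sprung stop, let go of it, then swing the hold-down strap fully across the channel onto its rest post. Then, with the fingers behind the block, push it gently along the channel and under the strap against the sprung stop until the plunger is pressed about half way in (7 of its 14 mm, about 9 N), and finish while still holding it there with a steady push, so that a colleague can fasten it. Never ram the stop, and leave the bush and the gauge block alone.

Things in the scene. Friction and masses are not known exactly. Their poses are not given: they have to be found in the camera images.
- vee_center (a point): Centre of the ground steel vee block, a loose block 34 mm (its x) by 45 mm (its y; the solid measures 44 mm) by 36 mm high (z up), 0.42 kg; the V groove is open at the top and runs along x, the 34 mm way. It stands upright on the table, centre 18 mm above its underside. Grasp it across the 34 mm sides; in the fixture its 45 mm length lies along the channel (either way round).
- fixture: Heavy fixed assembly fixture: aluminium bed plate 210 x 130 mm, 12 mm thick. Origin on its underside (table level), z up, x along the channel towards the sprung stop, y to the left of that. The plate spans x -87..+123 mm, y +-65 mm. The dark stop housing (56 mm wide in y, top at z = 46 mm) spans x 87..117 mm.
- load_spot (a point): Where the block's centre comes when loaded: fixture x -15, y 0, z 30 mm (18 mm above the bed); axes as the fixture's. The channel's bed is at z = 12 mm, between two rails 6 mm high and 6 mm thick (inner faces y = +-19.5 mm), from fixture x -85 to +55 mm, open above and at its -x end.
- strap (a joint): Angle of the hold-down strap about its vertical hinge, rad: 0 = shut (hard stop), pointing to fixture -y over the rest post; grows as it opens, anticlockwise seen from above, to 1.6 (pointing to fixture +x). About 1 N of friction at the knob keeps it where it is left. Strap 20 mm wide, 6 mm thick, underside 39 mm above the bed (3 mm over the block).
- strap_hinge (a point): Point on the strap's vertical hinge axis at mid thickness of the strap: fixture x 46, y 50, z 54 mm. The hinge post (16 mm across, 24 mm at its foot) stands below it; the rest post (14 mm across) for the strap's free end stands at fixture x 46, y -38 mm; both reach z = 51 mm.
- strap_knob (a point): Centre of the upright round black knob on the strap's free end, 14 mm across, 24 mm high (z 57 to 81 mm over the table), 88 mm from the hinge axis. It can be pinched from above or pushed sideways.
- plunger (a joint): How far the sprung stop's plunger is pressed in along fixture +x, m: 0 = out, 0.014 = fully in (hard). The spring pushes back with 3 N at 0 and 0.8 N more for each mm: 8.6 N at 7 mm, 14.2 N at 14 mm.
- plunger_face (a point): Centre of the front face of the stop's grey plunger pad (28 mm wide, 18 mm high, centre 12 mm above the bed); it moves with the plunger and is at fixture x = 62 mm when out. Axes as the fixture's.
- bush: Bystander, leave alone: turned aluminium bush, flange 58 mm, 16 mm high; origin at its underside.
- gauge_block: Bystander, leave alone: plain rectangular steel gauge block 30 x 20 x 35 mm high; origin at its underside.
Not all that is in view belongs to the job. Leave any black or purple look-alike of the part that bears vee_center alone.

How it is judged:
On the way, in this order (a step that is already met when the one before it is completed fails the run):
1. the vee block stands in the channel between the rails, short of the stop, let go, with the strap still open (y of vee_center in the frame of fixture between -0.005 and 0.005 m and z of vee_center in the frame of fixture between 0.026 and 0.034 m and angle between vee_center's own z axis and vertical below 0.1 rad and angle between the y axis of vee_center and the x axis of fixture, either way round below 0.12 rad and contact force between the fingers and vee_block below 0.05 N and x of vee_center in the frame of fixture between -0.06 and 0.037 m and value of joint strap above 0.6 rad), for 0.2 s.
2. the strap is swung shut with the block in the channel and the plunger not yet pressed (y of vee_center in the frame of fixture between -0.005 and 0.005 m and z of vee_center in the frame of fixture between 0.026 and 0.034 m and angle between vee_center's own z axis and vertical below 0.1 rad and angle between the y axis of vee_center and the x axis of fixture, either way round below 0.12 rad and value of joint strap below 0.1 rad and value of joint plunger below 0.0025 m), for 0.2 s.
At the end, for the whole second after the job is handed in: Still pushing: block upright on the bed, within 5 mm of the channel's middle line and 0.12 rad of its direction, at rest, bearing on the plunger with 5 to 13 N and holding it 3.5 to 10.5 mm in; strap shut (under 0.1 rad); the fingers push on the block with over 3 N (y of vee_center in the frame of fixture between -0.005 and 0.005 m and z of vee_center in the frame of fixture between 0.026 and 0.034 m and angle between vee_center's own z axis and vertical below 0.1 rad and angle between the y axis of vee_center and the x axis of fixture, either way round below 0.12 rad and value of joint plunger between 0.0035 and 0.0105 m and contact force between vee_block and plunger between 5 and 13 N and x of vee_center in the frame of plunger_face between -0.026 and -0.019 m and value of joint strap below 0.1 rad and contact force between any of the fingers, the arm and vee_block above 3 N and linear speed of vee_block below 0.01 m/s); the arm keeps its last pose, push and grip.
It fails at once if the stop is rammed (over 25 N between block and plunger) (contact force between vee_block and plunger above 25 N).
It fails at once if the bush is displaced by more than 20 mm (distance of bush from where it was at the start of the episode above 0.02 m).
It fails at once if the gauge block is displaced by more than 20 mm or tipped (distance of gauge_block from where it was at the start of the episode above 0.02 m or angle between gauge_block's own z axis and vertical above 0.3 rad).
It also fails if it takes over 72 s, if anything falls off the work surface, if the arm or the gripper's body presses on something with over 40 N, if the wrist force passes 120 N, or if a joint passes its speed limit or range.

## Working session

There is one attempt and no reset: what is moved stays moved. The work goes in short steps, Python scripts to look and compute and a tool call to move; the robot and the scene stay as the last step left them, time stands still between calls to the robot, and variables do not carry over. Pictures are saved under pics/ and viewed, on a budget of 10 in all, crops included, one or two more only if the job needs it, and the job is handed in when it is done.

Besides the shell and the picture viewer there is one more tool, called after "Emit:" as name(argument=value, ...) on one line, values as JSON. send_rows: Moves the arm, as the interface text tells. Its arguments: {"type":"object","properties":{"increments":{"type":"array","items":{"type":"number"}},"force":{"type":"number"}},"required":["increments"]}

```bash
ls; mkdir -p pics; python3 - <<'E'
from rig import arm, viewer
import cv2, numpy as np
print(arm.get_state())
ims=[]
for n in ("top","scene"):
    im=viewer.snapshot(n); cv2.imwrite(f"pics/{n}0.png",im[:,:,::-1])
    c=viewer.get_calibration(n); print(n,{k:np.round(v,4).tolist() for k,v in c.items() if k!='name'})
c=viewer.get_calibration("wrist");print({k:np.round(v,4).tolist() for k,v in c.items()})
E
```

```text
pics
{'time_s': 0.0, 'joints': array([-1.32134299e+00,  1.81491887e-01,  1.60797511e+00,  2.15463059e-05,
        1.35379529e+00, -2.06312898e-01]), 'joint_vel': array([ 0.00059094, -0.00111671,  0.00044943,  0.00028093,  0.00060502,
        0.00061919]), 'tau': array([-1.53260016e-04, -4.33867157e+01, -3.41852582e+01,  7.01849861e-02,
        3.86158784e-02, -1.59837300e-04]), 'tcp_pos': array([ 0.25297116, -0.51578697,  0.23785367]), 'tcp_rot': array([-8.34851295e-04,  9.74147001e-01,  2.25913531e-01, -7.48971643e-06]), 'wrist_force': array([-1.05026154, -0.43543423,  0.16606189]), 'moment': array([ 0.03185137, -0.06994875,  0.0237585 ]), 'grip_width': 0.0881130674997711}
top {'fx': 372.8086, 'fy': 372.8086, 'cx': 320.6683, 'cy': 198.6366, 'T': [[-0.0021, -0.9971, 0.0762, 0.4459], [-1.0, 0.002, -0.0005, 0.044], [0.0004, -0.0762, -0.9971, 1.2015], [0.0, 0.0, 0.0, 1.0]]}
scene {'fx': 512.6352, 'fy': 512.6352, 'cx': 322.5658, 'cy': 199.8019, 'T': [[-0.8738, -0.3612, 0.3255, 0.1201], [-0.4862, 0.649, -0.5851, 0.7624], [0.0001, -0.6695, -0.7428, 0.9873], [0.0, 0.0, 0.0, 1.0]]}
{'fx': 309.7069, 'fy': 309.7069, 'cx': 329.2782, 'cy': 204.03, 'mount': [[-0.0001, -0.959, -0.2835, 0.0715], [1.0, -0.0002, 0.0002, 0.0007], [-0.0002, -0.2835, 0.959, -0.1458], [0.0, 0.0, 0.0, 1.0]]}
```

View pics/top0.png

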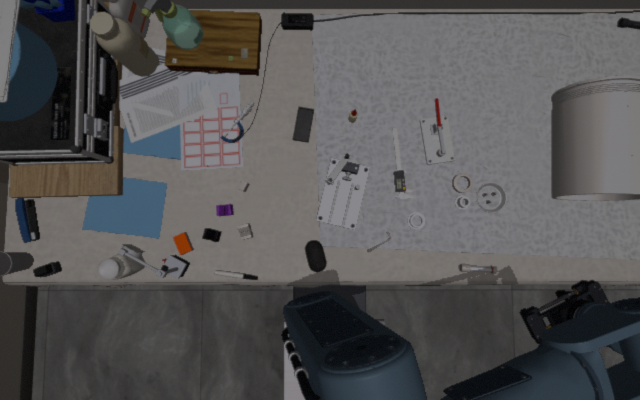

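View pics/scene0.png

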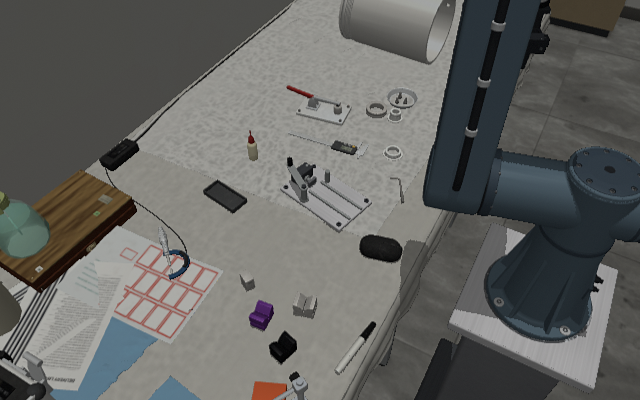

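```bash
python3 - <<'E'
import cv2, numpy as np
t=cv2.imread("pics/top0.png"); s=cv2.imread("pics/scene0.png")
r=lambda im,x,y,w,h,k: cv2.resize(im[y:y+h,x:x+w],None,fx=k,fy=k,interpolation=cv2.INTER_CUBIC)
a=r(t,305,145,80,90,5)   #400x450
b=r(t,205,170,60,75,5)  #
c=np.zeros((600,800,3),np.uint8)
c[:450,:400]=a; 
c[:375,400:700]=b
d=r(s,275,150,110,90,2); 
c[420:600,400:620]=d
d=r(s,230,265,90,90,2); c[420:600,620:800]=d
cv2.imwrite("pics/c1.png",c)
E
```

```text
(no output)
```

View pics/c1.png

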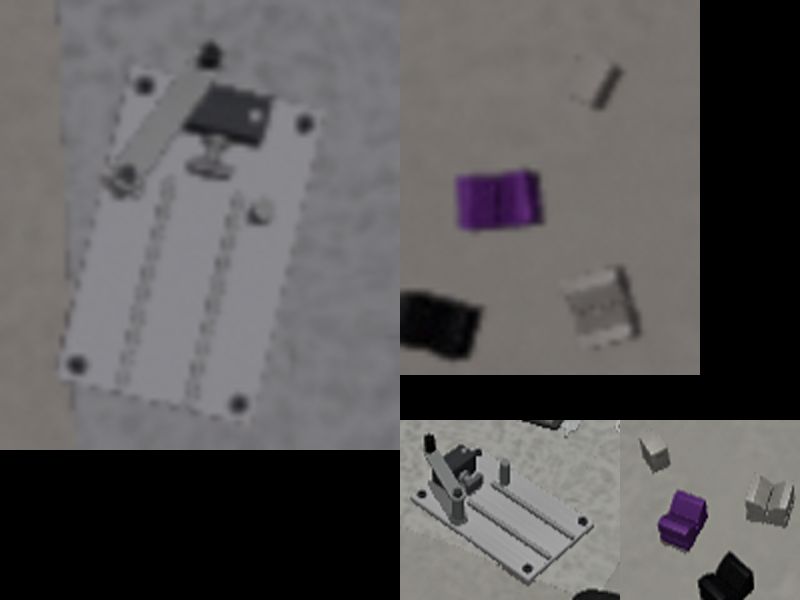

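```bash
cat >h.py <<'E'
from rig import arm, viewer
import cv2, numpy as np
from scipy.spatial.transform import Rotation as R
def tcpT():
    s=arm.get_state(); T=np.eye(4); T[:3,3]=s['tcp_pos']; T[:3,:3]=R.from_quat(np.roll(s['tcp_rot'],-1)).as_matrix(); return T
def ray(name,px,T=None):
    c=viewer.get_calibration(name); px=np.atleast_2d(np.asarray(px,float))
    d=(px-[c['cx'],c['cy']])/[c['fx'],c['fy']]
    if name=='wrist':
        r=np.linalg.norm(d,axis=1,keepdims=True); v=np.c_[d*np.sinc(r/np.pi),np.cos(r)]; T=T@c['mount']
    else: v=np.c_[d,np.ones(len(d))]; T=c['T']
    return T[:3,3], v@T[:3,:3].T
def onz(name,px,z,T=None):
    o,d=ray(name,px,T); return o+d*((z-o[2])/d[:,2])[:,None]
def grab(name,f):
    T=tcpT(); im=viewer.snapshot(name)[:,:,::-1].copy(); cv2.imwrite(f"pics/{f}.png",im); np.save(f"pics/{f}.npy",T); return im,T
def totool(p,T): return T[:3,:3].T@(np.asarray(p)-T[:3,3])
E
python3 - <<'E'
from h import *
f=lambda L:np.array(L)/5+[305,145]
print(onz('top',f([(130,65),(322,118),(60,378),(247,420)]),.012))
print('hinge',onz('top',f([(125,175)]),.057),'knob',onz('top',f([(208,50)]),.081))
g=lambda L:(np.array(L)-[400,0])/5+[205,170]
print('vee',onz('top',g([(600,308),(596,280),(607,338)]),.03),'gauge',onz('top',g([(592,82)]),.035), 'purple',onz('top',g([(497,200)]),.03))
print(tcpT().round(3))
E
```

```text
[[ 0.66829234  0.009776    0.012     ]
 [ 0.63352826 -0.11372769  0.012     ]
 [ 0.46670051  0.05521565  0.012     ]
 [ 0.43978467 -0.06369074  0.012     ]]
hinge [[0.59111709 0.01444943 0.057     ]] knob [[ 0.66452564 -0.03572546  0.081     ]]
vee [[0.4324705  0.28045923 0.03      ]
 [0.44995794 0.28320056 0.03      ]
 [0.41377464 0.27583202 0.03      ]] gauge [[0.57418675 0.28638344 0.035     ]] purple [[0.50025499 0.34612598 0.03      ]]
[[ 0.898  0.44  -0.     0.253]
 [ 0.44  -0.898  0.001 -0.516]
 [ 0.    -0.002 -1.     0.238]
 [ 0.     0.     0.     1.   ]]
```

Emit:
send_rows(increments=[60, 0.96, -0.65, -0.08, 0, 60, 0.96, -0.65, -0.08, 0, 60, 0.96, -0.65, -0.08, 0, 60, 0.96, -0.65, -0.08, 0])

```text
time_s: 0.43
tcp_pos: [0.3239, -0.3914, 0.248]
tcp_rot: [-0.001, 0.974, 0.227, 0.001]
wrist_force: [0.7, -0.2, -0.6]
grip_width: 0.0634
```

Emit:
send_rows(increments=[60, 0.96, -0.65, -0.08, 0, 60, 0.96, -0.65, -0.08, 0, 60, 0.96, -0.65, -0.08, 0, 60, 0.96, -0.65, -0.08, 0])

```text
time_s: 0.77
tcp_pos: [0.3929, -0.2711, 0.2581]
tcp_rot: [-0.0, 0.974, 0.227, 0.001]
wrist_force: [0.5, -0.2, -1.0]
grip_width: 0.0602
```

Emit:
send_rows(increments=[60, 0.96, -0.65, -0.08, 0, 60, 0.96, -0.65, -0.08, 0, 60, 0.96, -0.65, -0.08, 0, 60, 0.96, -0.65, -0.08, 0])

```text
time_s: 1.1
tcp_pos: [0.462, -0.1503, 0.2678]
tcp_rot: [-0.0, 0.974, 0.227, 0.001]
wrist_force: [0.5, 0.3, 0.8]
grip_width: 0.0598
```

Emit:
send_rows(increments=[60, 0.96, -0.65, -0.08, 0.11, 60, 0.96, -0.65, -0.08, 0.11, 60, 0.96, -0.65, -0.08, 0.11, 60, 0.96, -0.65, -0.08, 0.11, 60, 0.96, -0.65, -0.08, 0.11, 60, 0.96, -0.65, -0.08, 0.11, 60, 0.96, -0.65, -0.08, 0.11, 60, 0.96, -0.65, -0.08, 0.11])

```text
time_s: 1.77
tcp_pos: [0.5295, -0.0334, 0.2768]
tcp_rot: [0.0, 0.993, -0.116, -0.0]
wrist_force: [-0.5, -0.5, 0.8]
grip_width: 0.0603
```

```bash
python3 - <<'E'
from h import *
im,T=grab('wrist','w1'); print(T.round(4),arm.get_state()['time_s'])
E
```

```text
[[ 9.733e-01 -2.297e-01 -6.000e-04  5.295e-01]
 [-2.297e-01 -9.733e-01  0.000e+00 -3.340e-02]
 [-6.000e-04  1.000e-04 -1.000e+00  2.768e-01]
 [ 0.000e+00  0.000e+00  0.000e+00  1.000e+00]] 1.8167
```

View pics/w1.png

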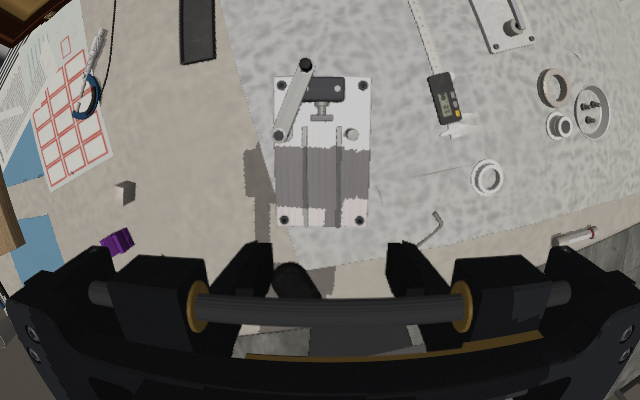

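```bash
python3 - <<'E'
from h import *
im=cv2.imread('pics/w1.png');T=np.load('pics/w1.npy')
g=cv2.cvtColor(im,cv2.COLOR_BGR2GRAY)
P=[]
for x,y in [(281,86),(366,86),(284,220),(360,220)]:
    w=g[y-8:y+9,x-8:x+9].astype(float); m=np.clip(110-w,0,None); m[w>85]=0
    n,l,st,c=cv2.connectedComponentsWithStats((w<85).astype(np.uint8))
    k=l[8,8] or 1+np.argmax(st[1:,4]); P.append(c[k]+[x-8,y-8]); print(P[-1],st[k])
W=onz('wrist',P,.012,T); print(W.round(4))
c=W.mean(0); ax=(W[0]+W[1]-W[2]-W[3]); a=np.arctan2(ax[1],ax[0]); ay=(W[0]+W[2]-W[1]-W[3]); a2=np.arctan2(-ay[0],ay[1])
print('angles',np.degrees([a,a2]),'sizes',np.linalg.norm(ax)/2,np.linalg.norm(ay)/2,c)
u=np.array([np.cos(a),np.sin(a),0]);v=np.array([-u[1],u[0],0]); o=c-.018*u; o[2]=0
loc=lambda p:((p-o)@np.c_[u,v])*1000
print('origin',o); 
for n,px,z in [('hinge',(279,135),.057),('rest',(352,134),.051),('knob',(306,65),.081),('cornTL',(276,78),.012),('TR',(371,78),.012),('BL',(277,227),.012),('BR',(366,227),.012),('rail',(304,190),.018),('railR',(339,190),.018),('pad',(321,118),.03)]:
    print(n,loc(onz('wrist',[px],z,T)[0]).round(1))
n,p='top',0
f=lambda L:np.array(L)/5+[305,145]
print('top view corners',[loc(q).round(1) for q in onz('top',f([(130,65),(322,118),(60,378),(247,420)]),.012)])
E
```

```text
[281.28070175  84.78947368] [ 4  3  9  9 57]
[362.38983051  85.05084746] [ 1  3  8  9 59]
[283.74 219.34] [ 4  4  8  8 50]
[358.98 219.8 ] [ 3  4  9  8 50]
[[ 0.6541  0.      0.012 ]
 [ 0.6288 -0.1029  0.012 ]
 [ 0.4741  0.0442  0.012 ]
 [ 0.4491 -0.0591  0.012 ]]
angles [-13.7330481  -13.71848316] sizes 0.18518415680563682 0.10613819308599177 [ 0.55151322 -0.02943961  0.012     ]
origin [ 0.5340278  -0.02516643  0.        ]
hinge [46.4 49.1]
rest [ 47.3 -37.4]
knob [125.5  15.5]
cornTL [120.1  60.1]
TR [120.5 -64.2]
BL [-86.5  63.4]
BR [-85.3 -63.6]
rail [-30.4  23.1]
railR [-30.1 -24. ]
pad [65.9  0.2]
top view corners [array([122.1,  65.8]), array([117.7, -62.4]), array([-84.5,  62.1]), array([-82.4, -59.8])]
```

Emit:
send_rows(increments=[60, -0.65, -0.7, 0.14, 0, 60, -0.65, -0.7, 0.14, 0, 60, -0.65, -0.7, 0.14, 0, 60, -0.65, -0.7, 0.14, 0])

```text
time_s: 2.15
tcp_pos: [0.47, 0.0699, 0.2591]
tcp_rot: [-0.001, 0.993, -0.115, -0.002]
wrist_force: [0.3, 0.2, -0.7]
grip_width: 0.0602
```

Emit:
send_rows(increments=[60, -0.65, -0.7, 0.14, 0, 60, -0.65, -0.7, 0.14, 0, 60, -0.65, -0.7, 0.14, 0, 60, -0.65, -0.7, 0.14, 0])

```text
time_s: 2.48
tcp_pos: [0.4142, 0.1693, 0.2426]
tcp_rot: [-0.001, 0.993, -0.114, -0.001]
wrist_force: [-0.9, 0.5, -0.1]
grip_width: 0.0601
```

Emit:
send_rows(increments=[60, -0.65, -0.7, 0.14, -0.068, 60, -0.65, -0.7, 0.14, -0.068, 60, -0.65, -0.7, 0.14, -0.068, 60, -0.65, -0.7, 0.14, -0.068, 60, -0.65, -0.7, 0.14, -0.068, 60, -0.65, -0.7, 0.14, -0.068])

```text
time_s: 2.98
tcp_pos: [0.3616, 0.2658, 0.227]
tcp_rot: [0.0, 0.995, 0.095, 0.0]
wrist_force: [0.5, -0.8, 0.1]
grip_width: 0.0597
```

```bash
python3 - <<'E'
from h import *
im,T=grab('wrist','w2'); print(T.round(4),arm.get_state()['time_s'])
E
```

```text
[[ 9.818e-01  1.901e-01  8.000e-04  3.616e-01]
 [ 1.901e-01 -9.818e-01 -3.000e-04  2.658e-01]
 [ 7.000e-04  5.000e-04 -1.000e+00  2.270e-01]
 [ 0.000e+00  0.000e+00  0.000e+00  1.000e+00]] 3.0333
```

View pics/w2.png

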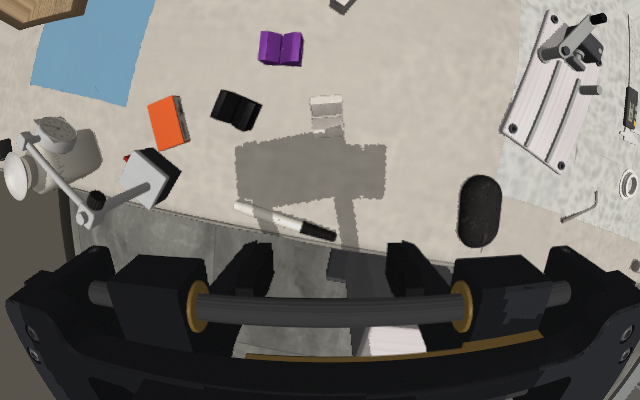

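```bash
python3 - <<'E'
from h import *
im=cv2.imread('pics/w2.png')
c=cv2.resize(im[85:145,295:360],None,fx=9,fy=9,interpolation=cv2.INTER_CUBIC)
cv2.imwrite('pics/c2.png',c)
E
```

```text
(no output)
```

View pics/c2.png

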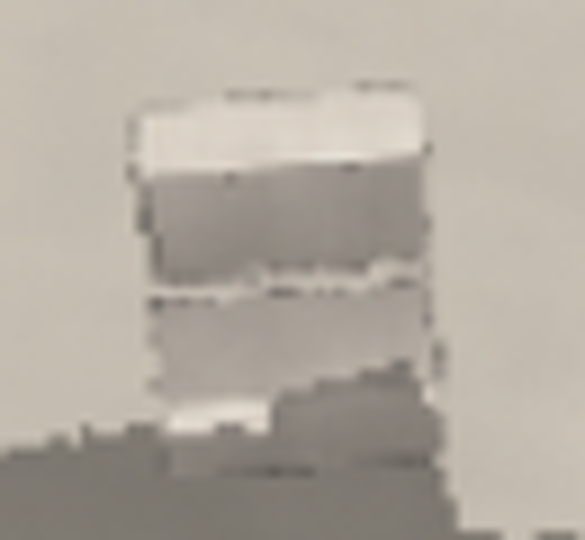

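```bash
python3 - <<'E'
from h import *
T=np.load('pics/w2.npy')
px=(np.array([(138,106),(421,91),(165,435),(437,420)])+.5)/9-.5+[295,85]
W=onz('wrist',px,.036,T); print(W.round(4))
c=W.mean(0); ax=W[0]+W[1]-W[2]-W[3]; ay=W[0]+W[2]-W[1]-W[3]
print(c,'len',np.linalg.norm(ax)/2,'wid',np.linalg.norm(ay)/2,'ang',np.degrees([np.arctan2(ax[1],ax[0]),np.arctan2(-ay[0],ay[1])]), 'tool yaw',np.degrees(np.arctan2(T[1,0],T[0,0])))
px=(np.array([(145,290),(430,272)])+.5)/9-.5+[295,85]
print('groove bottom',onz('wrist',px,.018,T).round(4))
d=T[:3,:3].T@(np.array([*c[:2],.02])-T[:3,3]); print('shift tool mm',(d*1000).round(1))
E
```

```text
[[0.4486 0.3024 0.036 ]
 [0.4567 0.2698 0.036 ]
 [0.41   0.2919 0.036 ]
 [0.418  0.2602 0.036 ]]
[0.43329538 0.28107645 0.036     ] len 0.03992198434280054 wid 0.03316835720277133 ang [14.59543208 13.99774853] tool yaw 10.956825705569534
groove bottom [[0.4265 0.2985 0.018 ]
 [0.4355 0.2638 0.018 ]]
shift tool mm [ 73.2  -1.5 207. ]
```

Emit:
send_rows(increments=[60, 0.605, -0.013, 0, -0.009, 60, 0.605, -0.013, 0.5, -0.009, 60, 0.605, -0.013, 0.9, -0.009, 60, 0.605, -0.013, 0.9, -0.009, 60, 0.605, -0.013, 0.9, -0.009, 60, 0.605, -0.013, 0.9, -0.009, 60, 0.605, -0.013, 0.9, -0.009])

```text
time_s: 3.62
tcp_pos: [0.4331, 0.2813, 0.1205]
tcp_rot: [-0.0, 0.992, 0.123, 0.001]
wrist_force: [-0.4, 0.1, 0.1]
grip_width: 0.06
```

```bash
python3 - <<'E'
from h import *
im,T=grab('wrist','w3'); print(T.round(4),arm.get_state()['time_s'])
print((totool([.4325,.2812,.009],T)*1000).round(1), np.degrees(np.arctan2(T[1,0],T[0,0])))
c=cv2.resize(im[120:400,180:480],None,fx=2,fy=2); cv2.imwrite('pics/c3.png',c)
E
```

```text
[[ 9.697e-01  2.442e-01  2.000e-03  4.331e-01]
 [ 2.442e-01 -9.697e-01  7.000e-04  2.813e-01]
 [ 2.100e-03 -2.000e-04 -1.000e+00  1.205e-01]
 [ 0.000e+00  0.000e+00  0.000e+00  1.000e+00]] 3.6667
[ -0.9  -0.  111.5] 14.13698674371043
```

View pics/c3.png

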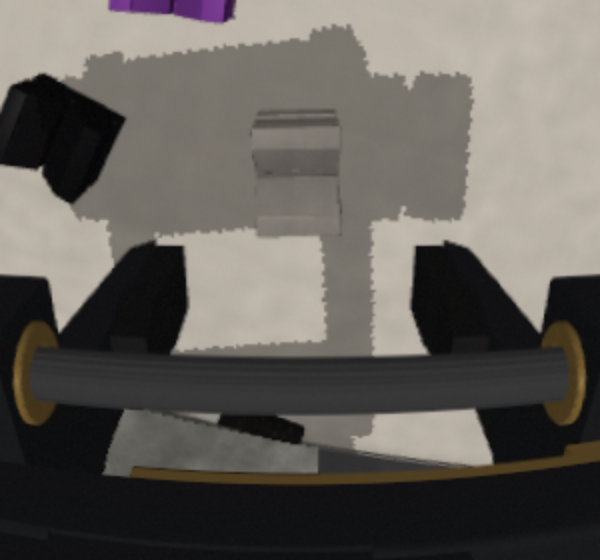

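```bash
python3 - <<'E'
from h import *
T=np.load('pics/w3.npy')
W=onz('wrist',np.array([(254,125),(341,125),(257,217),(342,217)])/2+[180,120],.036,T)
for w in W: print((totool(w,T)*1000).round(1))
print(W.mean(0))
E
```

```text
[ 20.7 -15.9  84.6]
[20.7 17.2 84.6]
[-16.7 -15.5  84.5]
[-16.7  18.4  84.5]
[0.43550514 0.2808333  0.036     ]
```

Emit:
send_rows(increments=[60, -0.016, 0.006, 0.3, 0, 60, -0.016, 0.006, 0.6, 0, 60, -0.016, 0.006, 0.8, 0, 60, -0.016, 0.006, 0.88, 0, 60, -0.016, 0.006, 0.925, 0, 60, -0.016, 0.006, 0.925, 0, 60, -0.016, 0.006, 0.925, 0], force=30)

```text
time_s: 4.25
tcp_pos: [0.4317, 0.2812, 0.0097]
tcp_rot: [-0.0, 0.992, 0.124, 0.002]
wrist_force: [0.2, -0.3, -0.1]
grip_width: 0.0599
```

Emit:
send_rows(increments=[20, 0, 0, 0, 0, 20, 0, 0, 0, 0, 20, 0, 0, 0, 0, 20, 0, 0, 0, 0, 20, 0, 0, 0, 0, 20, 0, 0, 0, 0, 20, 0, 0, 0, 0, 20, 0, 0, 0, 0], force=30)

```text
time_s: 4.92
tcp_pos: [0.4305, 0.2808, 0.0084]
tcp_rot: [-0.0, 0.992, 0.124, 0.0]
wrist_force: [-1.6, -0.8, 6.7]
grip_width: 0.034
```

Emit:
send_rows(increments=[20, 0, 0, -0.3, 0, 20, 0, 0, -0.6, 0, 20, 0, 0, -0.6, 0, 20, 0, 0, -0.6, 0])

```text
time_s: 5.25
tcp_pos: [0.4313, 0.281, 0.0812]
tcp_rot: [-0.0, 0.992, 0.124, 0.002]
wrist_force: [-0.6, -0.3, -3.2]
grip_width: 0.0343
```

Emit:
send_rows(increments=[20, 0.031, 0.3, -0.2, 0, 20, 0.031, 0.6, -0.4, 0, 20, 0.031, 0.876, -0.4, 0, 20, 0.031, 0.876, -0.4, 0, 20, 0.031, 0.876, -0.4, 0])

```text
time_s: 5.67
tcp_pos: [0.4587, 0.1778, 0.126]
tcp_rot: [-0.0, 0.993, 0.122, -0.001]
wrist_force: [-0.8, 0.2, -4.0]
grip_width: 0.0337
```

Emit:
send_rows(increments=[20, 0.031, 0.3, 0, 0, 20, 0.031, 0.6, 0, 0, 20, 0.031, 0.876, 0, 0, 20, 0.031, 0.876, 0, 0, 20, 0.031, 0.876, 0, 0])

```text
time_s: 6.08
tcp_pos: [0.4878, 0.0783, 0.1258]
tcp_rot: [-0.001, 0.992, 0.123, -0.002]
wrist_force: [-0.1, 0.4, -4.0]
grip_width: 0.0338
```

Emit:
send_rows(increments=[20, 0.031, 0.3, 0, 0.019, 20, 0.031, 0.6, 0, 0.035, 20, 0.031, 0.876, 0, 0.05, 20, 0.031, 0.876, 0, 0.07, 20, 0.031, 0.876, 0, 0.0775, 20, 0.031, 0.876, 0, 0.0775, 20, 0.031, 0.876, 0, 0.0775, 20, 0.031, 0.876, 0, 0.0775])

```text
time_s: 6.75
tcp_pos: [0.5178, -0.0208, 0.1269]
tcp_rot: [-0.0, 0.993, -0.117, -0.001]
wrist_force: [-1.2, 0.5, -3.1]
grip_width: 0.0339
```

```bash
cat >>h.py <<'E'
O=np.array([.5340278,-.02516643,0]); A=np.radians(-13.727)
F=np.array([[np.cos(A),-np.sin(A),0],[np.sin(A),np.cos(A),0],[0,0,1]])
def status():
    T=tcpT(); s=arm.get_state(); p=(F.T@(T[:3,3]-O))*1000
    print('t',s['time_s'],'fix',p.round(2),'yawerr',np.degrees(np.arctan2(T[1,0],T[0,0])-A).round(2),'F',(F.T@s['wrist_force']).round(2),'w',round(s['grip_width']*1000,2)); print(T[2,:3].round(4)); return T
def go(x,y,z,T): print('tool mm->scaled',(totool(O+F@(np.array([x,y,z])/1000),T)/.12).round(4))
E
python3 - <<'E'
from h import *
T=status(); go(-15,0,21.5,T)
im,T=grab('wrist','w4'); cv2.imwrite('pics/c4.png',im[40:330,180:480])
E
```

```text
t 6.75 fix [-16.84   0.38 126.9 ] yawerr 0.27 F [-1.26  0.2  -3.07] w 33.91
[-1.7e-03 -3.0e-04 -1.0e+00]
tool mm->scaled [0.0168 0.0035 0.8783]
```

View pics/c4.png

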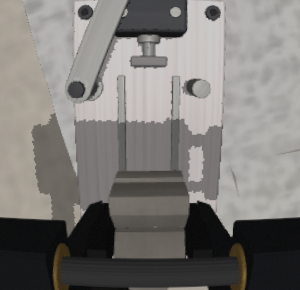

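Emit:
send_rows(increments=[20, 0.017, 0.003, 0.2, 0.0007, 20, 0.017, 0.003, 0.4, 0.0007, 20, 0.017, 0.003, 0.6, 0.0007, 20, 0.017, 0.003, 0.7, 0.0007, 20, 0.017, 0.003, 0.75, 0.0007, 20, 0.017, 0.003, 0.79, 0.0007, 20, 0.017, 0.003, 0.82, 0.0007, 20, 0.017, 0.003, 0.84, 0.0007, 20, 0.017, 0.003, 0.84, 0.0007])

```text
time_s: 7.55
tcp_pos: [0.5208, -0.0234, 0.0274]
tcp_rot: [0.0, 0.993, -0.121, 0.0]
wrist_force: [0.7, 1.0, -2.9]
grip_width: 0.0339
```

Emit:
send_rows(increments=[20, 0, 0, 0.01, 0, 20, 0, 0, 0.02, 0, 20, 0, 0, 0.03, 0, 20, 0, 0, 0.038, 0, 20, 0, 0, 0.038, 0, 20, 0, 0, 0.038, 0])

```text
time_s: 8.05
tcp_pos: [0.5208, -0.0229, 0.0225]
tcp_rot: [-0.0, 0.993, -0.121, 0.001]
wrist_force: [2.4, 4.3, -2.2]
grip_width: 0.0338
```

```bash
python3 - <<'E'
from h import *
T=status(); go(-15,0,21.5,T)
E
```

```text
t 8.05 fix [-13.41  -0.98  22.54] yawerr -0.2 F [ 1.29  4.76 -2.17] w 33.81
[ 1.e-03 -7.e-04 -1.e+00]
tool mm->scaled [-0.0133 -0.0081  0.0086]
```

Emit:
send_rows(increments=[20, 0, -0.006, 0, 0, 20, 0, -0.012, 0, 0, 20, 0, -0.012, 0.006, 0, 20, 0, -0.012, 0.006, 0, 20, 0, -0.012, 0.006, 0])

```text
time_s: 8.47
tcp_pos: [0.5203, -0.022, 0.0214]
tcp_rot: [0.0, 0.993, -0.121, -0.0]
wrist_force: [-0.6, 0.3, -3.9]
grip_width: 0.0337
```

```bash
python3 - <<'E'
from h import *
T=status()
E
```

```text
t 8.4667 fix [-14.08  -0.17  21.36] yawerr -0.19 F [-0.62  0.16 -3.95] w 33.69
[-7.e-04  2.e-04 -1.e+00]
```

Emit:
send_rows(increments=[20, 0, 0, 0.004, 0, 20, 0, 0, 0.008, 0, 20, 0, 0, 0.012, 0, 20, 0, 0, 0.012, 0, 20, 0, 0, 0.012, 0])

```text
time_s: 8.88
tcp_pos: [0.5206, -0.0219, 0.0204]
tcp_rot: [0.0, 0.993, -0.121, -0.0]
wrist_force: [-2.4, -0.4, 1.2]
grip_width: 0.0336
```

```bash
python3 - <<'E'
from h import *
T=status()
E
```

```text
t 8.8833 fix [-13.76  -0.05  20.4 ] yawerr -0.18 F [-2.25 -0.92  1.15] w 33.61
[-0.e+00  2.e-04 -1.e+00]
```

Emit:
send_rows(increments=[40, 0, 0, 0, 0, 40, 0, 0, 0, 0, 40, 0, 0, 0, 0, 40, 0, 0, 0, 0, 44, 0, 0, 0, 0, 44, 0, 0, -0.2, 0, 44, 0, 0, -0.5, 0, 44, 0, 0, -0.8, 0, 44, 0, 0, -0.8, 0, 44, 0, 0, -0.8, 0, 44, 0, 0, -0.8, 0])

```text
time_s: 9.8
tcp_pos: [0.5203, -0.0218, 0.1158]
tcp_rot: [-0.0, 0.993, -0.121, -0.0]
wrist_force: [-0.6, 0.4, -0.6]
grip_width: 0.0438
```

```bash
python3 - <<'E'
from h import *
T=status(); go(125,15,100,T)
im,T=grab('wrist','w5'); cv2.imwrite('pics/c5.png',cv2.resize(im[40:290,200:450],None,fx=2.4,fy=2.4,interpolation=cv2.INTER_CUBIC))
E
```

```text
t 9.8 fix [-1.4100e+01  7.0000e-02  1.1584e+02] yawerr -0.19 F [-0.72  0.27 -0.58] w 43.78
[-2.e-04 -0.e+00 -1.e+00]
tool mm->scaled [ 1.1588 -0.1282  0.1318]
```

View pics/c5.png

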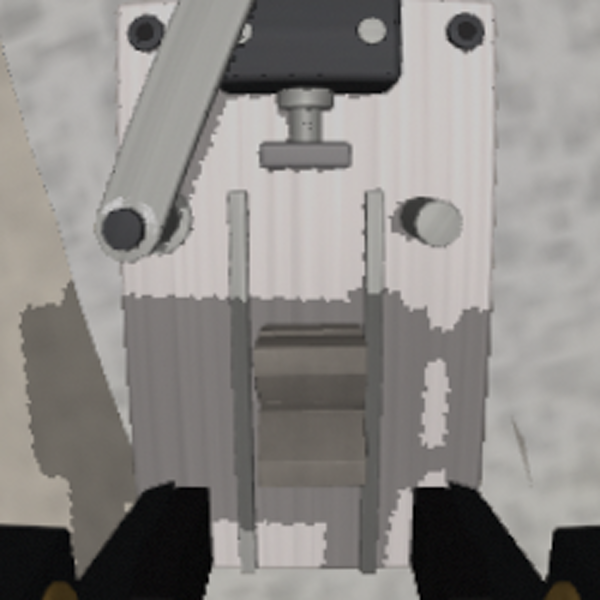

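```bash
python3 - <<'E'
from h import *
T=np.load('pics/w5.npy')
f=lambda L:np.array(L,float)/2.4+[200,40]
loc=lambda W:(F.T@(W-O).T).T*1000
for z,L in [(.018,[(247,200),(365,200),(249,400),(364,400),(246,560),(362,560)]),(.048,[(257,348),(367,348),(258,484),(364,484)]),(.051,[(437,222)]),(.059,[(124,229)]),(.012,[(145,32),(465,31)]),(.033,[(261,145),(351,145)])]:
    print(z,loc(onz('wrist',f(L),z,T)).round(1)[:,:2].tolist())
E
```

```text
0.018 [[51.9, 18.8], [51.7, -19.5], [-16.0, 19.5], [-16.1, -20.0], [-78.5, 22.7], [-78.6, -20.6]]
0.048 [[9.2, 14.1], [9.1, -18.4], [-34.3, 14.9], [-34.4, -18.3]]
0.051 [[46.7, -37.7]]
0.059 [[46.0, 49.8]]
0.012 [[110.8, 53.3], [110.6, -53.6]]
0.033 [[69.2, 13.1], [69.0, -14.1]]
```

Emit:
send_rows(increments=[44, 0.3, -0.03, 0, 0, 44, 0.6, -0.06, 0, 0, 44, 0.6, -0.06, 0, 0, 44, 0.6, -0.06, 0, 0])

```text
time_s: 10.18
tcp_pos: [0.592, -0.0322, 0.1136]
tcp_rot: [-0.0, 0.993, -0.121, -0.002]
wrist_force: [-0.1, 0.8, 0.1]
grip_width: 0.0441
```

Emit:
send_rows(increments=[44, 0.3, -0.03, 0, 0, 44, 0.571, -0.064, 0, 0, 44, 0.571, -0.064, 0, 0, 44, 0.571, -0.064, 0, 0, 44, 0.571, -0.064, 0, 0])

```text
time_s: 10.6
tcp_pos: [0.6586, -0.0407, 0.1147]
tcp_rot: [-0.0, 0.993, -0.121, -0.002]
wrist_force: [-0.4, 0.3, 0.6]
grip_width: 0.044
```

```bash
python3 - <<'E'
from h import *
T=status(); go(126.5,14.5,61,T)
im,T=grab('wrist','w6'); cv2.imwrite('pics/c6.png',cv2.resize(im[100:350,180:480],None,fx=2,fy=2,interpolation=cv2.INTER_CUBIC))
E
```

```text
t 10.6 fix [124.73  14.48 114.69] yawerr -0.18 F [-0.49  0.24  0.58] w 44.02
[-0.0036  0.     -1.    ]
tool mm->scaled [ 1.640e-02 -2.000e-04  4.474e-01]
```

View pics/c6.png

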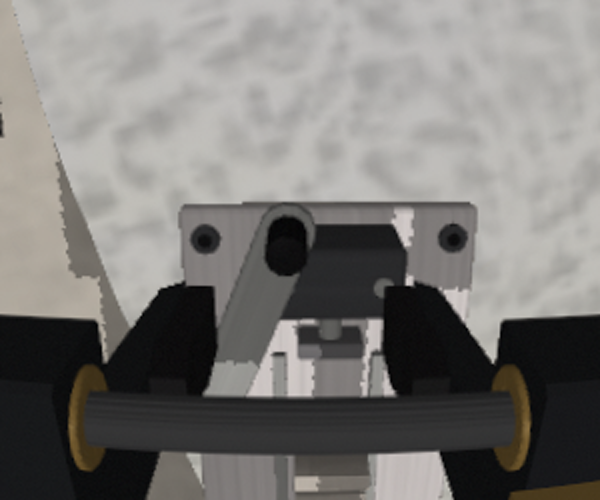

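```bash
python3 - <<'E'
from h import *
T=np.load('pics/w6.npy')
for p,z in [((287,257),.081),((287,225),.057)]:
    w=onz('wrist',[np.array(p)/2+[180,100]],z,T)[0]; l=F.T@(w-O)*1000; print(l.round(1), np.hypot(*(l[:2]-[46,50])), (totool(w,T)*1000).round(1))
E
```

```text
[128.1  16.5  81. ] 88.6863129296336 [ 3.5 -2.  33.7]
[130.6  16.9  57. ] 90.8975443622819 [ 6.1 -2.4 57.7]
```

Emit:
send_rows(increments=[44, 0.023, -0.015, 0.1, 0, 44, 0.023, -0.015, 0.25, 0, 44, 0.023, -0.015, 0.38, 0, 44, 0.023, -0.015, 0.44, 0, 44, 0.023, -0.015, 0.44, 0, 44, 0.023, -0.015, 0.44, 0], force=8)

```text
time_s: 11.15
tcp_pos: [0.6632, -0.0399, 0.063]
tcp_rot: [-0.0, 0.993, -0.121, -0.001]
wrist_force: [-0.1, -0.7, 0.5]
grip_width: 0.0442
```

Emit:
send_rows(increments=[8, 0, 0, 0, 0, 8, 0, 0, 0, 0, 8, 0, 0, 0, 0, 8, 0, 0, 0, 0, 8, 0, 0, 0, 0, 8, 0, 0, 0, 0, 8, 0, 0, 0, 0, 8, 0, 0, 0, 0], force=8)

```text
time_s: 11.82
tcp_pos: [0.664, -0.0401, 0.0639]
tcp_rot: [-0.0, 0.993, -0.121, 0.0]
wrist_force: [-0.1, 1.4, 3.5]
grip_width: 0.0134
```

```bash
python3 - <<'E'
from h import *
T=status()
p=F.T@(T[:3,3]-O)*1000
t0=np.radians(67.5); a=[46+88*np.sin(t0),50-88*np.cos(t0)]
for d in np.linspace(67.5,-2,13)[1:]:
    t=np.radians(d); q=np.array([46+88*np.sin(t)-a[0],50-88*np.cos(t)-a[1],0])/1000
    print(d.round(1),(T[:3,:3].T@F@q/.12).round(3)[:2])
E
```

```text
t 11.8167 fix [129.78  16.38  63.87] yawerr -0.18 F [-0.41  1.38  3.54] w 13.37
[ 5.e-04 -1.e-04 -1.e+00]
61.7 [-0.032  0.067]
55.9 [-0.07   0.131]
50.1 [-0.114  0.19 ]
44.3 [-0.164  0.244]
38.5 [-0.22   0.294]
32.8 [-0.28   0.337]
27.0 [-0.344  0.374]
21.2 [-0.411  0.405]
15.4 [-0.482  0.428]
9.6 [-0.554  0.444]
3.8 [-0.628  0.453]
-2.0 [-0.702  0.455]
```

Emit:
send_rows(increments=[8, -0.032, 0.067, 0, 0, 8, -0.07, 0.131, 0, 0, 8, -0.114, 0.19, 0, 0, 8, -0.164, 0.244, 0, 0, 8, -0.22, 0.294, 0, 0, 8, -0.28, 0.337, 0, 0, 8, -0.344, 0.374, 0, 0, 8, -0.411, 0.405, 0, 0, 8, -0.482, 0.428, 0, 0, 8, -0.554, 0.444, 0, 0, 8, -0.628, 0.453, 0, 0, 8, -0.67, 0.455, 0, 0, 8, -0.702, 0.455, 0, 0, 8, -0.702, 0.455, 0, 0, 8, -0.702, 0.455, 0, 0])

```text
time_s: 13.07
tcp_pos: [0.5703, -0.0718, 0.064]
tcp_rot: [-0.001, 0.993, -0.121, 0.002]
wrist_force: [8.4, 6.2, 0.8]
grip_width: 0.0136
```

```bash
python3 - <<'E'
from h import *
T=status()
E
```

```text
t 13.0667 fix [ 46.3  -36.65  64.01] yawerr -0.18 F [6.67 8.04 0.84] w 13.62
[ 0.0045 -0.0021 -1.    ]
```

Emit:
send_rows(increments=[44, 0, 0, 0, 0, 44, 0, 0, 0, 0, 44, 0, 0, 0, 0, 44, 0, 0, 0, 0, 44, 0, 0, -0.2, 0, 44, 0, 0, -0.45, 0, 44, -0.2, -0.05, -0.45, 0, 44, -0.5, -0.15, -0.45, 0, 20, -0.8, -0.3, -0.45, 0, 0, -0.9, -0.3, -0.45, 0, 0, -0.9, -0.3, -0.45, 0, 0, -0.9, -0.3, -0.45, 0, 0, -0.9, -0.3, -0.45, 0])

```text
time_s: 14.15
tcp_pos: [0.4738, -0.0127, 0.1179]
tcp_rot: [0.0, 0.993, -0.121, 0.001]
wrist_force: [0.8, 0.5, 0.3]
grip_width: 0.0126
```

```bash
python3 - <<'E'
from h import *
T=status(); go(-63,-0.5,26,T)
im,T=grab('wrist','w7'); cv2.imwrite('pics/c7.png',cv2.resize(im[40:290,200:450],None,fx=2.4,fy=2.4,interpolation=cv2.INTER_CUBIC))
E
```

```text
t 14.15 fix [-61.43  -2.2  117.86] yawerr -0.21 F [0.68 0.68 0.31] w 12.64
[ 1.6e-03  3.0e-04 -1.0e+00]
tool mm->scaled [-0.0144 -0.0143  0.7654]
```

View pics/c7.png

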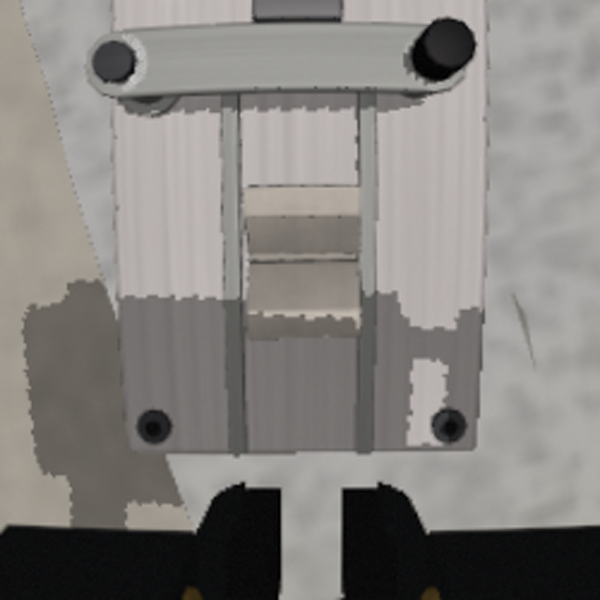

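Emit:
send_rows(increments=[0, -0.014, -0.014, 0.2, 0, 0, -0.014, -0.014, 0.45, 0, 0, -0.014, -0.014, 0.65, 0, 0, -0.014, -0.014, 0.73, 0, 0, -0.014, -0.014, 0.765, 0, 0, -0.014, -0.014, 0.765, 0, 0, -0.014, -0.014, 0.765, 0], force=20)

```text
time_s: 14.78
tcp_pos: [0.4725, -0.0104, 0.0264]
tcp_rot: [0.0, 0.993, -0.121, 0.001]
wrist_force: [0.1, -0.8, 1.5]
grip_width: 0.0004
```

Emit:
send_rows(increments=[0, 0.03, 0, 0, 0, 0, 0.06, 0, 0, 0, 0, 0.09, 0, 0, 0, 0, 0.12, 0, 0, 0, 0, 0.15, 0, 0, 0, 0, 0.17, 0, 0, 0, 0, 0.17, 0, 0, 0, 0, 0.17, 0, 0, 0])

```text
time_s: 15.45
tcp_pos: [0.4913, -0.0148, 0.0255]
tcp_rot: [-0.0, 0.993, -0.121, 0.0]
wrist_force: [0.2, 0.4, 0.1]
grip_width: 0.0003
```

```bash
python3 - <<'E'
from h import *
im=cv2.imread('pics/c7.png');T7=np.load('pics/w7.npy')
f=lambda L:np.array(L,float)/2.4+[200,40]
print((F.T@(onz('wrist',f([(303,186),(303,338)]),.048,T7)-O).T*1000).T.round(1), (F.T@(onz('wrist',f([(113,62),(442,40)]),.081,T7)-O).T*1000).T.round(1))
T=status()
E
```

```text
[[  9.3  -2.   48. ]
 [-35.5  -1.8  48. ]] [[ 42.4  44.4  81. ]
 [ 46.6 -36.3  81. ]]
t 15.45 fix [-43.92  -0.09  25.52] yawerr -0.19 F [0.08 0.42 0.13] w 0.32
[ 0. -0. -1.]
```

Emit:
send_rows(increments=[0, 0.02, 0, 0, 0, 0, 0.04, 0, 0, 0, 0, 0.06, 0, 0, 0, 0, 0.08, 0, 0, 0, 0, 0.11, 0, 0, 0, 0, 0.14, 0, 0, 0, 0, 0.17, 0, 0, 0, 0, 0.2, 0, 0, 0, 0, 0.23, 0, 0, 0, 0, 0.26, 0, 0, 0, 0, 0.29, 0, 0, 0, 0, 0.32, 0, 0, 0, 0, 0.35, 0, 0, 0, 0, 0.37, 0, 0, 0, 0, 0.38, 0, 0, 0, 0, 0.38, 0, 0, 0, 0, 0.38, 0, 0, 0])

```text
time_s: 16.87
tcp_pos: [0.536, -0.0259, 0.0258]
tcp_rot: [0.0, 0.993, -0.121, 0.0]
wrist_force: [-0.1, -0.2, 0.6]
grip_width: 0.0003
```

```bash
python3 - <<'E'
from h import *
T=status()
E
```

```text
t 16.8667 fix [ 2.06 -0.27 25.8 ] yawerr -0.19 F [ 0.   -0.22  0.62] w 0.32
[ 0.001  0.    -1.   ]
```

Emit:
send_rows(increments=[0, 0.01, 0, 0, 0, 0, 0.02, 0, 0, 0, 0, 0.03, 0, 0, 0, 0, 0.04, 0, 0, 0, 0, 0.05, 0, 0, 0, 0, 0.058, 0, 0, 0, 0, 0.058, 0, 0, 0, 0, 0.058, 0, 0, 0])

```text
time_s: 17.53
tcp_pos: [0.5415, -0.0272, 0.0254]
tcp_rot: [-0.0, 0.993, -0.121, -0.001]
wrist_force: [-4.8, 1.6, 3.4]
grip_width: 0.0002
```

```bash
python3 - <<'E'
from h import *
T=status()
E
```

```text
t 17.5333 fix [ 7.74 -0.25 25.37] yawerr -0.18 F [-5.03  0.41  3.41] w 0.25
[-0.002  0.    -1.   ]
```

Emit:
send_rows(increments=[0, 0.006, 0, 0, 0, 0, 0.012, 0, 0, 0, 0, 0.018, 0, 0, 0, 0, 0.024, 0, 0, 0, 0, 0.024, 0, 0, 0, 0, 0.024, 0, 0, 0])

```text
time_s: 18.03
tcp_pos: [0.5432, -0.0277, 0.0252]
tcp_rot: [-0.0, 0.993, -0.121, -0.002]
wrist_force: [-9.2, 1.6, 6.2]
grip_width: 0.0002
```

```bash
python3 - <<'E'
from h import *
T=status()
E
```

```text
t 18.0333 fix [ 9.54 -0.24 25.16] yawerr -0.17 F [-9.3  -0.61  6.17] w 0.23
[-4.3e-03  1.0e-04 -1.0e+00]
```

Emit:
send_rows(increments=[0, 0.005, 0, 0, 0, 0, 0.01, 0, 0, 0, 0, 0.015, 0, 0, 0, 0, 0.015, 0, 0, 0, 0, 0.015, 0, 0, 0])

```text
time_s: 18.45
tcp_pos: [0.5445, -0.028, 0.0251]
tcp_rot: [-0.0, 0.993, -0.121, -0.003]
wrist_force: [-9.6, 1.5, 8.3]
grip_width: 0.0007
```

```bash
python3 - <<'E'
from h import *
T=status()
E
```

```text
t 18.45 fix [10.86 -0.23 25.1 ] yawerr -0.17 F [-9.71 -0.85  8.34] w 0.66
[-5.3e-03  2.0e-04 -1.0e+00]
```

Emit:
send_rows(increments=[0, 0.005, 0, 0, 0, 0, 0.01, 0, 0, 0, 0, 0.015, 0, 0, 0, 0, 0.015, 0, 0, 0, 0, 0.015, 0, 0, 0])

```text
time_s: 18.87
tcp_pos: [0.5458, -0.0283, 0.025]
tcp_rot: [-0.0, 0.993, -0.121, -0.003]
wrist_force: [-11.9, 1.8, 8.0]
grip_width: 0.0006
```

```bash
python3 - <<'E'
from h import *
T=status(); print(arm.get_state()['moment'])
E
```

```text
t 18.8667 fix [12.15 -0.23 25.01] yawerr -0.16 F [-12.01  -1.12   8.04] w 0.62
[-6.4e-03  2.0e-04 -1.0e+00]
[ 0.30467104  1.71575829 -0.04673617]
```

```bash
python3 - <<'E'
from h import *
im,T=grab('wrist','w8'); status(); cv2.imwrite('pics/c8.png',cv2.resize(im[130:310,230:430],None,fx=3.3,fy=3.3,interpolation=cv2.INTER_CUBIC))
E
```

```text
t 18.9167 fix [12.15 -0.21 25.01] yawerr -0.16 F [-11.69  -0.58   9.15] w 0.39
[-6.4e-03  2.0e-04 -1.0e+00]
```

View pics/c8.png

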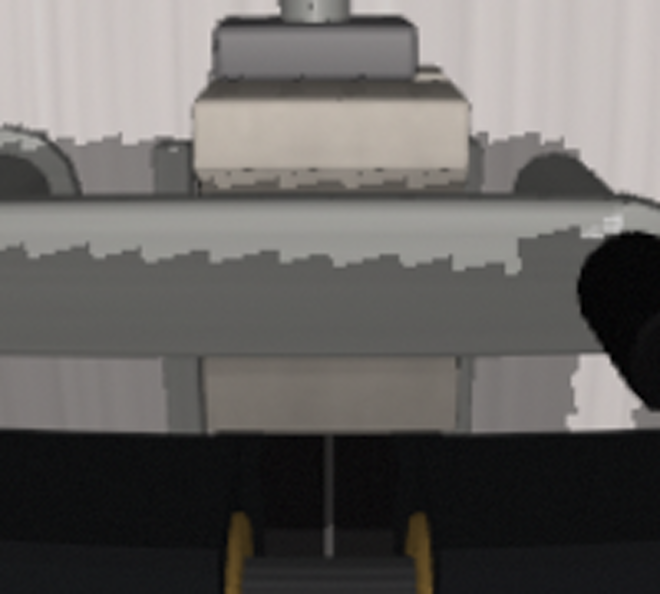

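```bash
python3 - <<'E'
from h import *
T=np.load('pics/w8.npy')
f=lambda L:(np.array(L,float)+.5)/3.3-.5+[230,130]
loc=lambda L,z:(F.T@(onz('wrist',f(L),z,T)-O).T*1000).T.round(1).tolist()
print('block front top',loc([(195,100),(470,98)],.048)); print('land rear edge',loc([(195,170),(470,170)],.048))
print('pad front top, rear',loc([(215,78),(415,80),(215,25),(415,25)],.033))
print('strap edges top z57',loc([(100,197),(500,202),(100,354),(500,352)],.057))
E
```

```text
block front top [[66.9, 14.2, 48.0], [67.1, -19.1, 48.0]]
land rear edge [[58.2, 14.5, 48.0], [58.1, -19.4, 48.0]]
pad front top, rear [[67.6, 13.4, 33.0], [67.2, -13.7, 33.0], [74.8, 13.3, 33.0], [74.7, -13.6, 33.0]]
strap edges top z57 [[57.1, 24.6, 57.0], [56.3, -21.7, 57.0], [37.4, 26.1, 57.0], [37.6, -22.7, 57.0]]
```

Emit:
send_rows(increments=[0, 0.005, 0, 0, 0, 0, 0.01, 0, 0, 0, 0, 0.015, 0, 0, 0, 0, 0.018, 0, 0, 0, 0, 0.018, 0, 0, 0, 0, 0.018, 0, 0, 0, 0, 0.018, 0, 0, 0, 0, 0.018, 0, 0, 0, 0, 0.018, 0, 0, 0])

```text
time_s: 19.67
tcp_pos: [0.5473, -0.0286, 0.0249]
tcp_rot: [-0.0, 0.993, -0.121, -0.004]
wrist_force: [-13.5, 1.2, 10.3]
grip_width: 0.0004
```

```bash
python3 - <<'E'
from h import *
T=status(); im,T=grab('wrist','w9'); status()
# numeric check: pad/block front edge shift between w8 and w9 on centre columns, and strap
g8=cv2.cvtColor(cv2.imread('pics/w8.png'),6); g9=cv2.cvtColor(im,6)
for n,g in(('8',g8),('9',g9)): print(n,g[130:200,320:328].mean(1).astype(int).tolist())
E
```

```text
t 19.6667 fix [13.69 -0.21 24.91] yawerr -0.16 F [-13.36  -2.06  10.33] w 0.44
[-7.7e-03  2.0e-04 -1.0e+00]
t 19.7167 fix [13.71 -0.2  24.91] yawerr -0.16 F [-13.53  -0.51  10.65] w 0.15
[-7.7e-03  2.0e-04 -1.0e+00]
8 [149, 143, 144, 150, 151, 147, 124, 62, 96, 113, 129, 133, 131, 129, 127, 126, 124, 122, 120, 118, 116, 114, 101, 81, 66, 68, 72, 76, 81, 101, 137, 171, 181, 183, 182, 182, 181, 180, 179, 178, 177, 176, 175, 173, 171, 170, 169, 169, 169, 168, 154, 120, 130, 131, 126, 112, 88, 87, 69, 67, 86, 114, 131, 143, 152, 156, 156, 156, 156, 154]
9 [152, 152, 152, 146, 144, 142, 121, 61, 95, 112, 129, 134, 132, 130, 128, 126, 125, 123, 121, 119, 117, 116, 105, 87, 71, 69, 73, 78, 82, 99, 132, 171, 182, 184, 183, 183, 182, 181, 181, 180, 178, 177, 176, 175, 173, 171, 170, 170, 170, 169, 160, 137, 132, 132, 131, 131, 130, 130, 110, 94, 86, 84, 68, 67, 86, 111, 133, 142, 152, 156]
```

```bash
python3 -c "
from h import *
status(); print(arm.hand_in())"
```

```text
t 19.7167 fix [13.71 -0.2  24.91] yawerr -0.16 F [-13.53  -0.51  10.65] w 0.15
[-7.7e-03  2.0e-04 -1.0e+00]
the job is handed in; nothing more can be done
None
```

I set the vee block in the channel, let go of it, and swung the strap shut. I then pushed the block under the strap against the stop and handed in at 19.7 s, still holding it there. The hand-in gives no verdict, so the results below are my own measurements.

- **Plunger:** the last viewed picture put it at about 5 mm in. The final push moved the block another 1.5 mm, so it is about 6.5–7 mm in, which should be about 8.4 N from the spring.
- **Block:** it looked straight in the channel and upright, flush with the plunger pad and about 2 mm off the middle line towards -y.
- **Strap:** its edges lay square across the channel after the swing and again during the push. The knob measured at fixture (46.6, -36.3) mm, which means shut.
- **Final push:** my last checks showed the arm steady, with the plunger and block moving together with the fingers.

**Disagreements:**
- The wrist force along the channel was 13.5 N, about 5 N more than the spring should give. I put that down to friction, partly because the wrist also read about 10 N vertically. I did not measure the force on the plunger directly.
- On the way into the channel the block rubbed the -y rail with about 5 N. I shifted it 1.4 mm and it then seated freely.

The bush and gauge block were not touched. I viewed 12 pictures, two over the budget.

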